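# Hold a spring clip gaping around the edge of the orange menu card

### The job

On the coffee table, pick up the yellow spring clip by its two handles, squeezing them together so that its jaws spread wide, and carry it to the upright orange menu card. Bring the gaping jaws around the card's white-striped side edge, about half-way up, one jaw on each side of the card and well over the edge but touching neither card nor stand, with the clip level. Finish while holding it there, still squeezed open, so that a colleague can slip in today's price slip; do not shove the card stand, and leave everything else alone.

Things in the scene. Friction and masses are not known exactly. Their poses are not given: they have to be found in the camera images.
- clip: Yellow plastic spring clip like a large clothes peg, 97 mm long, 30 mm high lying on its side, about 70 g: two mirrored halves turn about a steel pin. Origin: on the pin's axis, at the underside. z up along the pin; shut, +x is the way the jaws point, y across. The half on +y carries this frame and turns with it by half the opening.
- clip_grip (a point): Where to squeeze: 42 mm behind the pin (-x), mid height 15 mm, midway between the handles. These are flat plates 30 mm high, 4 mm thick, ending 50 mm behind the pin; shut they splay 18 degrees each, 55 mm over their outer ends; squeezed fully across y they are parallel, 22 mm over the outside. The clip creeps up to 6 mm jaws-first between the fingers as they fold.
- clip_jaw (a joint): How far the clip is spread: angle between its halves in rad, 0 shut, 0.62 fully spread (firm stop), when the jaw tips stand about 27 mm apart, 42 mm ahead of the pin. A spring shuts it when let go: about 4 N on each handle starts to spread it, about 10 N holds it fully spread.
- clip_pivot (a point): Middle of the clip's pin, 15 mm above its underside.
- clip_tip_a (a point): Tip of the first half's jaw (inner face, mid height): 46 mm ahead of the pin.
- clip_tip_b (a point): The same on the other half's jaw; it coincides with the first while the clip is shut.
- orange_card: Orange menu card: upright board 5 mm thick, 120 mm wide, top 137 mm above the table, in a dark steel stand 70 x 90 x 20 mm; 0.85 kg, loose. Origin: centre of the stand's underside. x is across the card's thickness (-x roughly faces the robot), y along its width, z up. Its side edges overhang the stand by 15 mm. A white stripe 14 mm wide runs up both faces at its +y edge (the left edge seen from the robot).
- orange_edge (a point): Middle of the orange card's white-striped side edge: on the card's mid plane, 60 mm to +y of the card's centre and 78 mm above the table; axes as the card's.
- green_card: Green menu card in an equal stand, without a stripe; to be left alone. Origin under the stand's centre. It may stand nearer to the robot or farther than the orange one.
- cup: White coffee cup on a saucer (one piece, 140 mm wide, 71 mm high); leave alone. Origin under the centre.
- tumbler: Water glass, 68 mm wide, 100 mm high; leave alone. Origin under the centre.
- jar: Clear jar with wooden lid, 76 mm wide, 100 mm high; leave alone. Origin under the centre.
- spoon: Steel spoon, 150 mm long, 20 mm high, lying along its x; leave alone. Origin under the centre.
- water: Water bottle with blue cap, 64 mm wide, 200 mm high; leave alone. Origin under the centre.
- sugar: Blue sugar tin with steel lid, 64 mm wide, 85 mm high; leave alone. Origin under the centre.

How it is judged:
On the way:
1. the clip is spread wide and held up clear of the table (value of joint clip_jaw above 0.4 rad and height (world z) of clip above 0.03 m and contact force between the fingers and clip above 2 N), for 0.2 s.
At the end, for the whole second after the job is handed in: Fingers still squeeze the level clip, spread over 0.4 rad; jaw tips on either side of the orange card, over 5 mm from its mid plane and 8 mm in over the striped edge, pin outside it and within 35 mm of mid height; clip and fingers touch no part of the card, which stands within 15 mm of its start (value of joint clip_jaw above 0.4 rad and contact force between the fingers and clip above 2 N and ((x of clip_tip_a in the frame of orange_edge above 0.005 m and x of clip_tip_b in the frame of orange_edge below -0.005 m) or (x of clip_tip_b in the frame of orange_edge above 0.005 m and x of clip_tip_a in the frame of orange_edge below -0.005 m)) and y of each of clip_tip_a, clip_tip_b in the frame of orange_edge below -0.008 m and y of clip_pivot in the frame of orange_edge above 0.003 m and z of clip_pivot in the frame of orange_edge between -0.035 and 0.035 m and angle between clip's own z axis and vertical below 0.25 rad and contact force between each of clip, the fingers and orange_card below 0.3 N and linear speed of clip below 0.03 m/s and distance of orange_card from where it was at the start of the episode below 0.015 m and angle between orange_card's own z axis and vertical below 0.05 rad); the arm keeps its last pose, push and grip.
It fails at once if the orange card is shoved or tipped (distance of orange_card from where it was at the start of the episode above 0.03 m or angle between orange_card's own z axis and vertical above 0.2 rad).
It fails at once if a bystander is disturbed (distance of any of green_card, cup, tumbler, jar, spoon, water, sugar from where it was at the start of the episode above 0.03 m).
It also fails if it takes over 40 s, if anything falls off the work surface, if the arm or the gripper's body presses on something with over 40 N, if the wrist force passes 120 N, or if a joint passes its speed limit or range.

### The arm

A 6-joint arm with a two-finger parallel gripper is mounted at the origin on the work surface. World frame = base frame: x ahead of the robot, y to its left, z up, the work surface at z = 0. Lengths are in m, angles in rad, forces in N, time in s.
With the tool pointing down it reaches from about 0.3 to 0.85 m from the base axis. Payload 5.4 kg.
Tool frame: the origin (TCP) lies on the centre line of the jaws, within the pads' length; the fingertips stand 17 mm ahead of it and the grasp point (between the pads) lies 2 mm behind it (bot.nose_length is the z of the fingertips in the tool frame, in m); z points along the fingers, y is the line along which they close (so a half turn about z gives the same grasp; the last joint's range is limited). The gripper opens to 85 mm and grips with 20 to 120 N. Pads are 22 mm wide; open, the fingers measure 114 mm over their backs; the gripper's body (76 mm by 85 mm) begins 54 mm behind the grasp point. The pads swing forward as they close: fully open they stand 13 mm farther back than shut.
Start: joints at [-1.47, 0.158, 1.597, -0, 1.386, -0.21], TCP at [0.176, -0.547, 0.248] pointing down, gripper open.
Joint ranges: [-2.91, 2.91], [-0.94, 2.29], [0.18, 2.7], [-1.29, 4.43], [0.17, 2.64], [-3, 3]. Speed limits (rad/s): [2.57, 2.57, 3.14, 3.14, 3.14, 3.14].

### API

Orientations are given as [roll, pitch, yaw] about the fixed x, y, z axes, in that order (R = Rz(yaw) Ry(pitch) Rx(roll)).
In Python, from cell import bot gives the robot as it stands. The module is installed in compiled form; this text tells all that it offers.
- The arm moves only by the shell command python3 -m creep 'ROWS' [FORCE]. ROWS is text: rows parted by semicolons, each of 7 numbers parted by spaces: the opening, from 0 (shut) to 1 (fully open), then the shift along the tool's x, y, z in m, then the turn, a rotation vector about the tool's x, y, z in degrees. A call has 1 to 20 rows; each row is the pose to reach, as a shift and turn from the pose commanded when the call began, along the tool's axes at that moment; what a row does not reach only later rows make up. A row lasts 1/8 s, in which the tool goes at most 62.5 mm and 10.7 degrees, less where a joint would pass 70% of its speed; a pose out of reach is approached as far as the arm can. A call with a gripper value outside its range is refused whole. The fingers move at their own pace and stop on an object; FORCE is the grip in N (left out, the last holds). Time passes only in rows, so rows that repeat a pose let the fingers close. It gives the time, the measured TCP pose, the force, the opening and the grip force at its end, in the units of the state.
- bot.read_state(): the state, without advancing time (a new reading comes with each control period).
- bot.read_camera(name): name is "scene" or "top"; returns (picture, depth): 400x640x3 uint8, red, green, blue; 400x640 float32, m along the optical axis (not along the pixel's ray), 0 where there is no reading.
- bot.get_calibration(name): a dict with "fx", "fy", "cx", "cy" (pixels), "xyz" and "orientation" of the camera in the world. Camera axes: x right, y down, z forward; pixel columns grow to the right and rows downward; lengths in m; the calibration is good to about 2 mm. A picture is of the moment at which its call begins. get_calibration takes no time and is no camera call.
- bot.finish_job(): hands the job in; it is judged then, once.
Trained networks look in the newest picture that a camera, given by its name, has taken for a name from the list of things; names that differ only in an ending like _2 or _b are one class to them, and where a whole thing is asked for, a point or a joint stands for the part that bears it (a point fixed in the world has none). Each returns a list of dicts, best first, with "p" (0 to 1); they miss things now and then, are a little off and sometimes report something else, mostly with a low value. They report only what shows in the picture. A call takes as long as a camera call.
- bot.find_in(camera, thing): "pixel" ([column, row] in pixels, amid what is visible of it).
- bot.regions_of(camera, thing): "mask" (400x640 bool, what is visible of it) and "pixel" ([column, row] in pixels, amid what is visible of it).
- bot.tip_of(camera, thing): "pixel" ([column, row] in pixels: a listed point, or the origin of a listed thing).
The state is a dict: "t": time; "joint_positions": joint angles; "joint_velocities": joint speeds; "joint_efforts": joint torques, N m; "ee_pos": TCP position; "tcp_rot": TCP orientation; "ft_force": force on the tool from outside, world axes, zero at the start; "moment": the same for the moment, N m; "width": finger opening in m; "grip_force": force on a finger pad.
Only numpy, scipy, OpenCV 4.12 (cv2) and the standard library are available. Lean on these libraries where they do the work, as an engineer would, in place of code of your own. Each camera call takes 0.05 s, during which the arm holds its last target. There are 200 camera calls.

## Working session

There is one attempt and no reset: what is moved stays moved. The work goes in short steps, Python scripts to look and compute and a shell command to move; the robot and the scene stay as the last step left them, time stands still between calls to the robot, and variables do not carry over. Pictures are saved under pics/ and viewed, at most 10 in all, crops included, and the job is handed in when it is done.

```bash
mkdir -p pics
cat > h.py <<'E'
import numpy as np, cv2
from cell import bot
from scipy.spatial.transform import Rotation as R
def cam(n):
    c=bot.get_calibration(n); return c, R.from_euler('xyz',c['orientation']).as_matrix(), np.array(c['xyz'])
def cloud(n,d):
    c,Rm,t=cam(n); v,u=np.mgrid[:400,:640]
    P=np.stack([(u-c['cx'])/c['fx']*d,(v-c['cy'])/c['fy']*d,d],-1)
    return P@Rm.T+t
def ray(n,px,z):
    c,Rm,t=cam(n); r=Rm@np.array([(px[0]-c['cx'])/c['fx'],(px[1]-c['cy'])/c['fy'],1])
    return t+r*(z-t[2])/r[2]
def save(n,im): cv2.imwrite('pics/'+n,im[:,:,::-1])
E
python3 - <<'E'
from h import *
np.set_printoptions(precision=4,suppress=True)
s=bot.read_state(); print(s['t'],s['ee_pos'],s['tcp_rot'],s['width'],bot.nose_length)
for n in ('top','scene'):
    im,d=bot.read_camera(n); save(n+'0.png',im); np.save(n+'0.npy',d)
    c=bot.get_calibration(n); print(n,c['xyz'],c['orientation'],c['fx'])
    W=cloud(n,d)
    for th in ('clip','orange_card','green_card','cup','tumbler','jar','spoon','water','sugar'):
        r=bot.regions_of(n,th)
        for q in r[:1]:
            m=q['mask']&(d>0); p=W[m]
            if len(p): print(th,round(q['p'],2),q['pixel'],m.sum(),np.percentile(p,3,0),np.percentile(p,97,0))
    for th,z in (('clip_grip',.015),('clip_pivot',.015),('clip_tip_a',.015),('orange_edge',.078),('clip',0),('orange_card',0)):
        for q in bot.tip_of(n,th)[:1]: print(th,round(q['p'],2),q['pixel'],ray(n,q['pixel'],z))
E
```

```text
0.0 [ 0.1759 -0.5477  0.2488] [3.1405 0.0002 0.3108] 0.08538602082986642 0.017
top [0.2908 0.0363 1.5095] [-2.9333 -0.0049 -1.5316] 461.70243296161834
clip 0.47 [274.0, 252.5] 120 [ 0.4073  0.1582 -0.0032] [0.4592 0.1997 0.0366]
orange_card 0.66 [369.4, 252.1] 699 [ 0.4189 -0.1757  0.0061] [ 0.4867 -0.0768  0.1397]
green_card 0.85 [378.2, 202.2] 668 [ 0.5802 -0.1905  0.01  ] [ 0.6471 -0.0866  0.1396]
cup 0.87 [458.7, 253.5] 1499 [ 0.4015 -0.4743  0.0061] [ 0.5238 -0.3511  0.0718]
tumbler 0.77 [278.7, 159.3] 423 [0.709  0.1532 0.0023] [0.7706 0.2104 0.1028]
jar 0.92 [235.5, 163.4] 592 [0.6836 0.2907 0.0075] [0.7478 0.3578 0.1066]
spoon 0.54 [321.1, 263.2] 306 [ 0.3412 -0.024   0.0006] [0.4494 0.0755 0.0242]
water 0.81 [173.7, 201.9] 600 [0.5507 0.4752 0.0222] [0.6042 0.5222 0.2027]
sugar 0.68 [448.9, 186.3] 437 [ 0.6426 -0.395   0.0115] [ 0.6986 -0.3399  0.0902]
clip_grip 0.6 [354.8, 248.9] [ 0.4621 -0.0718  0.015 ]
clip_pivot 0.58 [277.8, 250.0] [0.4486 0.1774 0.015 ]
clip_tip_a 0.46 [272.6, 262.5] [0.4077 0.1918 0.015 ]
orange_edge 0.89 [356.8, 246.4] [ 0.4629 -0.0732  0.078 ]
clip 
[... 515 characters left out ...]
9 [332.7, 251.2] 878 [0.7068 0.1503 0.0053] [0.7694 0.2107 0.1008]
jar 0.68 [384.8, 261.8] 618 [0.6916 0.297  0.0526] [0.7533 0.3582 0.1026]
spoon 0.73 [340.4, 193.7] 130 [ 0.3508 -0.0167  0.0023] [0.4437 0.0675 0.0224]
water 0.65 [473.9, 254.9] 1423 [0.5792 0.4785 0.0132] [0.6122 0.5343 0.2   ]
sugar 0.9 [198.6, 188.5] 535 [ 0.6501 -0.3918  0.0044] [ 0.7012 -0.3397  0.0879]
clip_grip 0.7 [365.5, 215.5] [0.4804 0.1615 0.015 ]
clip_pivot 0.7 [376.2, 213.3] [0.4509 0.186  0.015 ]
clip_tip_a 0.71 [385.0, 207.9] [0.4069 0.1984 0.015 ]
orange_edge 0.57 [308.3, 175.1] [ 0.4512 -0.074   0.078 ]
clip 0.61 [376.3, 214.4] [0.4364 0.1815 0.    ]
orange_card 0.75 [295.6, 190.2] [ 0.4528 -0.1267  0.    ]
```

Run:
```python
from h import *
np.set_printoptions(precision=4,suppress=True)
a=cv2.imread('pics/top0.png')[210:290,250:400]; b=cv2.imread('pics/scene0.png')[130:230,260:410]
a=cv2.resize(a,None,fx=5,fy=5,interpolation=2)[:300];b=cv2.resize(cv2.imread('pics/scene0.png')[150:230,260:410],None,fx=5,fy=5,interpolation=2)[:]
a=cv2.resize(cv2.imread('pics/top0.png')[225:285,250:400],None,fx=5,fy=5,interpolation=2)
cv2.imwrite('pics/c.png',np.vstack([a,b[:300]]))
# colour-based
for n in('top','scene'):
    im=cv2.imread(f'pics/{n}0.png'); d=np.load(n+'0.npy'); W=cloud(n,d); h=cv2.cvtColor(im,cv2.COLOR_BGR2HSV)
    m=(h[...,0]>20)&(h[...,0]<35)&(h[...,1]>140)&(h[...,2]>80)&(d>0)
    m&=(np.abs(W[...,0]-.45)<.1)&(np.abs(W[...,1]-.17)<.1)
    p=W[m]; print(n,m.sum(),p.min(0),p.max(0))
    q=p[p[:,2]>.02][:,:2]; print('clip rect',cv2.minAreaRect((q*1000).astype(np.float32)),q.mean(0))
    m=(np.abs(W[...,0]-.455)<.06)&(np.abs(W[...,1]+.125)<.09)&(W[...,2]>.04)&(W[...,2]<.15)&(d>0)
    p=W[m]; print('card',m.sum(),p[:,2].max(),cv2.minAreaRect((p[:,:2]*1000).astype(np.float32)))
    q=p[:,:2]; c=np.median(q,0); u,s,v=np.linalg.svd(q-c,full_matrices=False); print(c,v[0],np.percentile((q-c)@v[0],[0,1,99,100]),np.percentile((q-c)@v[1],[1,50,99]))
```

```text
top 121 [ 0.4058  0.1388 -0.0051] [0.5004 0.2066 0.0397]
clip rect ((448.6752014160156, 176.694580078125), (51.30669021606445, 85.49348449707031), 71.55278015136719) [0.4485 0.1788]
card 228 0.14688519232948738 ((452.895263671875, -126.25880432128906), (119.87298583984375, 6.691468715667725), 81.63523864746094)
[ 0.4514 -0.1257] [0.1496 0.9887] [-0.0603 -0.0597  0.0594  0.0596] [-0.0017 -0.0004  0.0043]
scene 256 [ 0.3991  0.1231 -0.0008] [0.5005 0.2038 0.0339]
clip rect ((445.60125732421875, 183.17373657226562), (53.263450622558594, 96.68997955322266), 66.70825958251953) [0.4468 0.1773]
card 688 0.1417618549805545 ((450.66351318359375, -127.3780517578125), (125.67130279541016, 11.693222999572754), 81.43504333496094)
[ 0.452  -0.1231] [-0.1533 -0.9882] [-0.0585 -0.0568  0.0644  0.0673] [-0.0042  0.0002  0.0059]
```

View pics/c.png

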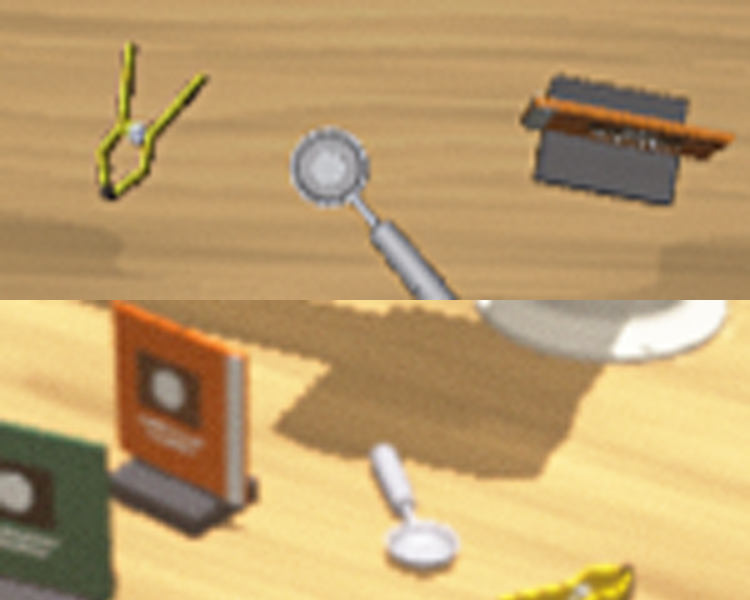

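The crops show the clip at left in the top view: pin at about (277,251), tip at (272,263), handle ends at (276,234) and (291,241). The striped card edge is at about (356,246), and the spoon lies between the clip and the card.

Run:
```python
from h import *
np.set_printoptions(precision=4,suppress=True)
P=[ray('top',p,.03)[:2] for p in ((276,234),(291,240.6),(271.6,263.4),(277.4,251.4))]
print(*P); m=(P[0]+P[1])/2; d=P[2]-m; print(np.linalg.norm(P[0]-P[1]),np.linalg.norm(d),np.degrees(np.arctan2(d[1],d[0])))
u=d/np.linalg.norm(d); g=P[3]-.042*u; g2=P[2]-.088*u; print('grip',g,g2,'u',u)
s=bot.read_state();Rt=R.from_euler('xyz',s['tcp_rot'])
yaw=np.degrees(np.arctan2(*Rt.as_matrix()[[1,0],1]));print('tool y dir',yaw, 'x dir',np.degrees(np.arctan2(*Rt.as_matrix()[[1,0],0])))
t=np.array([*((g+g2)/2),.12]); print(Rt.inv().apply(t-s['ee_pos']))
```

```text
[0.4984 0.1849] [0.479  0.1353] [0.4036 0.1932] [0.4425 0.177 ]
0.05320877021002247 0.09135691090336497 158.73703491612775
grip [0.4816 0.1618] [0.4856 0.1613] u [-0.9319  0.3626]
tool y dir -72.19049443616301 x dir 17.809495843042605
[ 0.51   -0.5813  0.1281]
```

```bash
python3 -m creep '1 .01 -.012 0 0 0 1; 1 .036 -.041 0 0 0 3; 1 .071 -.081 0 0 0 5; 1 .112 -.128 .01 0 0 8; 1 .153 -.174 .02 0 0 11; 1 .194 -.22 .03 0 0 14; 1 .235 -.267 .04 0 0 17; 1 .276 -.314 .05 0 0 20; 1 .316 -.36 .06 0 0 23; 1 .357 -.407 .07 0 0 26; 1 .398 -.453 .08 0 0 30; 1 .439 -.5 .09 0 0 33; 1 .469 -.535 .1 0 0 36; 1 .495 -.564 .1 0 0 38; 1 .51 -.581 .1 0 0 39; 1 .51 -.581 .1 0 0 39; 1 .51 -.581 .1 0 0 39; 1 .51 -.581 .1 0 0 39' 40
python3 - <<'E'
from h import *
np.set_printoptions(precision=4,suppress=True)
s=bot.read_state();Rt=R.from_euler('xyz',s['tcp_rot']); M=Rt.as_matrix()
print(s['t'],s['ee_pos'],M[:,2],np.degrees(np.arctan2(M[1,0],M[0,0])),s['ft_force'],np.degrees(s['joint_positions']))
im,d=bot.read_camera('scene'); save('s1.png',im)
cv2.imwrite('pics/s1c.png',cv2.resize(im[100:260,280:480,::-1],None,fx=3.5,fy=3.5,interpolation=2))
for n in('scene','top'):
  if n=='top': im,d=bot.read_camera(n); save('t1.png',im)
  for th in ('clip_grip','clip_pivot','clip_tip_a'):
    for q in bot.tip_of(n,th)[:1]: print(n,th,round(q['p'],2),q['pixel'],ray(n,q['pixel'],.015))
for o in ([.484,.161,.020],): print(Rt.inv().apply(np.array(o)-s['ee_pos']))
E
```

```text
t: 3.85
ee_pos: [0.483, 0.1608, 0.1478]
tcp_rot: [3.141, 0.001, -0.371]
ft_force: [-0.1, 0.8, -3.8]
width: 0.0855
grip_force: 0.0
3.85 [0.483  0.1608 0.1478] [-0.0013 -0.0003 -1.    ] -21.25261372834808 [-0.1473  0.7994 -3.7828] [  4.7971   5.2794 107.6104  -0.0126  67.1859 116.0546]
scene clip_grip 0.87 [366.5, 216.9] [0.4857 0.1675 0.015 ]
scene clip_pivot 0.63 [376.2, 211.8] [0.4431 0.1826 0.015 ]
scene clip_tip_a 0.87 [386.0, 207.5] [0.403  0.2003 0.015 ]
top clip_grip 0.64 [271.0, 265.6] [0.3976 0.1963 0.015 ]
top clip_pivot 0.5 [278.8, 251.2] [0.4449 0.174  0.015 ]
top clip_tip_a 0.47 [271.9, 266.6] [0.3945 0.1932 0.015 ]
[ 0.001  -0.0007  0.1278]
```

View pics/s1c.png

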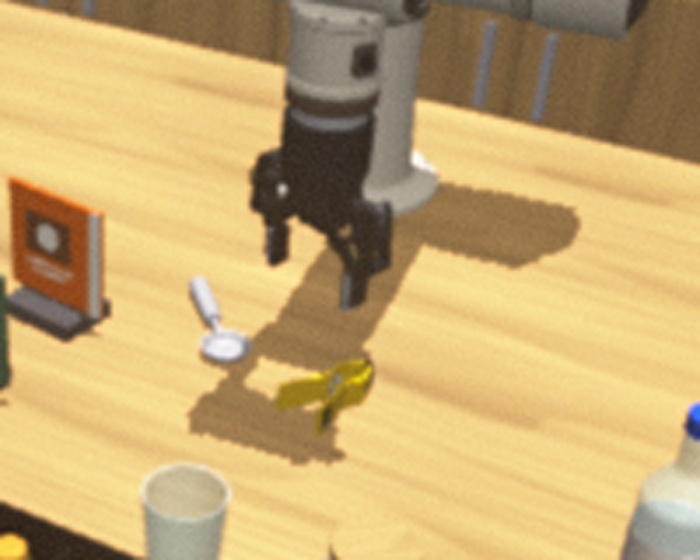

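The scene view shows the gripper centred above the clip's handles with its jaws across them. The clip is at about (375,208), and the spoon is clear.

```bash
python3 -m creep '1 0 -.002 .01 0 0 0; 1 0 -.002 .03 0 0 0; 1 0 -.002 .055 0 0 0; 1 0 -.002 .08 0 0 0; 1 0 -.002 .1 0 0 0; 1 0 -.002 .115 0 0 0; 1 0 -.002 .122 0 0 0; 1 0 -.002 .125 0 0 0; 1 0 -.002 .125 0 0 0' 40
python3 -m creep '.7 0 0 0 0 0 0; .5 0 0 0 0 0 0; .4 0 0 0 0 0 0; .3 0 0 0 0 0 0; .2 0 0 0 0 0 0; .15 0 0 0 0 0 0; .1 0 0 0 0 0 0; .1 0 0 0 0 0 0; .1 0 0 0 0 0 0; .1 0 0 0 0 0 0' 40
```

```text
t: 5.38
ee_pos: [0.4848, 0.1636, 0.0237]
tcp_rot: [-3.141, -0.001, -0.37]
ft_force: [0.3, -0.4, -4.3]
width: 0.085
grip_force: 0.0
t: 6.62
ee_pos: [0.4876, 0.164, 0.0267]
tcp_rot: [-3.139, -0.005, -0.37]
ft_force: [-2.9, -0.1, 13.1]
width: 0.0204
grip_force: 38.6
```

```bash
python3 -m creep '.1 0 0 -.005 0 0 0; .1 0 0 -.015 0 0 0; .1 0 0 -.03 0 0 0; .1 0 0 -.045 0 0 0; .1 0 0 -.06 0 0 0; .1 0 0 -.07 0 0 0; .1 0 0 -.07 0 0 0; .1 0 0 -.07 0 0 0' 40
python3 - <<'E'
from h import *
im,d=bot.read_camera('scene'); im2,d2=bot.read_camera('top'); np.save('t2.npy',d2); np.save('s2.npy',d);save('s2.png',im);save('t2.png',im2)
cv2.imwrite('pics/c2.png',np.vstack([cv2.resize(x[:,:,::-1],(600,300),interpolation=2) for x in (im[170:230,320:440],im2[210:280,220:360])]))
E
```

```text
t: 7.62
ee_pos: [0.484, 0.1635, 0.0928]
tcp_rot: [3.141, 0.001, -0.37]
ft_force: [-0.2, -0.9, -5.3]
width: 0.0204
grip_force: 39.2
```

View pics/c2.png

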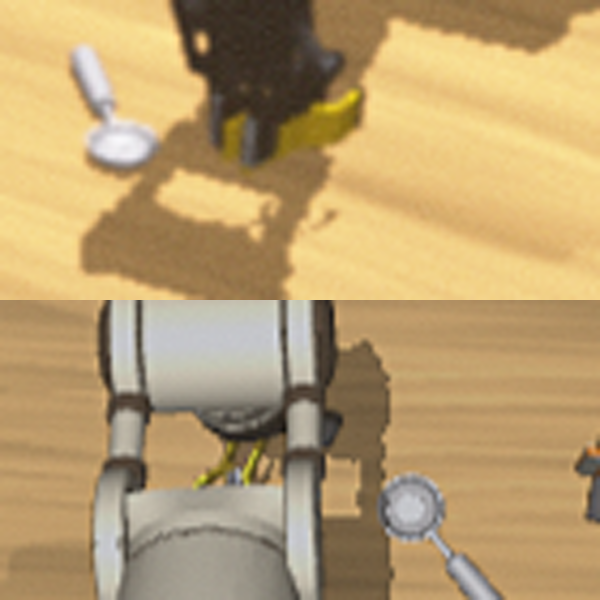

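The scene view shows the clip held level between the fingers, lifted, jaws towards the robot. The jaw tip is at about (392,188) in the scene image. The arm hides the jaws from the top camera.

```bash
cat > clipm.py <<'E'
from h import *
np.set_printoptions(precision=4,suppress=True)
def meas(n,im,d):
    s=bot.read_state();Rt=R.from_euler('xyz',s['tcp_rot']); W=cloud(n,d)
    T=Rt.inv().apply((W-s['ee_pos']).reshape(-1,3)).reshape(W.shape)
    h=cv2.cvtColor(im,cv2.COLOR_RGB2HSV)
    m=(h[...,0]>20)&(h[...,0]<35)&(h[...,1]>140)&(h[...,2]>60)&(d>0)&(np.linalg.norm(T,axis=-1)<.13)
    p=T[m]; print(n,m.sum())
    for lo in np.arange(-.11,.03,.01):
        q=p[(p[:,0]>=lo)&(p[:,0]<lo+.01)]
        if len(q): print('x%.3f n%d y %s z %s'%(lo,len(q),np.percentile(q[:,1],[5,95]),np.percentile(q[:,2],[5,50,95])))
    return s
E
python3 - <<'E'
from clipm import *
for n,f in (('scene','s2'),('top','t2')):
    s=meas(n,cv2.imread(f'pics/{f}.png')[:,:,::-1],np.load(f+'.npy'))
bot.read_camera('scene')
for th in ('clip_pivot','clip_tip_a','clip_grip','clip_tip_b'):
    for q in bot.tip_of('scene',th)[:2]: print(th,round(q['p'],2),q['pixel'],R.from_euler('xyz',s['tcp_rot']).inv().apply(ray('scene',q['pixel'],s['ee_pos'][2]-.008)-s['ee_pos']))
# target: TCP pos for tip 22mm in, grip 64 mm from edge
M=R.from_euler('xyz',s['tcp_rot']).as_matrix(); print(s['t'],np.degrees(np.arctan2(M[1,0],M[0,0])))
E
```

```text
scene 155
x-0.100 n1 y [-0.012 -0.012] z [-0.0049 -0.0049 -0.0049]
x-0.090 n13 y [-0.0194  0.0125] z [-0.0038  0.0046  0.0191]
x-0.080 n13 y [-0.022  -0.0175] z [-0.0048  0.0116  0.0223]
x-0.070 n18 y [-0.0224 -0.0181] z [-0.0051  0.0066  0.0182]
x-0.060 n33 y [-0.0206 -0.0108] z [-0.004   0.0092  0.0201]
x-0.050 n14 y [-0.013 -0.009] z [0.0016 0.013  0.0238]
x-0.040 n16 y [-0.0129 -0.0092] z [-0.0015  0.0095  0.0194]
x-0.030 n10 y [-0.0125 -0.0093] z [-0.0005  0.0139  0.0233]
x-0.020 n3 y [-0.0439 -0.0228] z [-0.0356 -0.0327 -0.0058]
x-0.010 n20 y [-0.0276  0.009 ] z [-0.0083  0.0037  0.0187]
x-0.000 n14 y [-0.022  0.011] z [-0.0135  0.0066  0.023 ]
top 55
x-0.070 n4 y [-0.0228 -0.0194] z [-0.0065 -0.0035  0.0047]
x-0.060 n8 y [-0.0183 -0.0109] z [-0.0077 -0.001   0.0144]
x-0.050 n14 y [-0.0125  0.0097] z [-0.0069 -0.002   0.012 ]
x-0.040 n18 y [-0.012  0.009] z [-0.0069  0.0017  0.0396]
x-0.030 n10 y [-0.0116  0.0085] z [-0.0079 -0.      0.0181]
x-0.020 n1 y [0.0081 0.0081] z [0.0117 0.0117 0.0117]
clip_pivot 0.53 [379.8, 196.2] [-0.0393 -0.0153  0.008 ]
clip_pivot 0.47 [378.8, 193.5] [-0.048  -0.0022  0.0081]
clip_tip_a 0.71 [389.3, 192.5] [-0.0793 -0.0182  0.0081]
clip_tip_a 0.48 [386.3, 187.2] [-0.0949  0.0101  0.0081]
clip_grip 0.67 [380.1, 199.8] [-0.0254 -0.0304  0.008 ]
clip_tip_b 0.71 [389.3, 192.5] [-0.0793 -0.0182  0.0081]
clip_tip_b 0.48 [386.3, 187.2] [-0.0949  0.0101  0.0081]
7.725 -21.19198574288325
```

```bash
python3 -m creep '.1 .001 .003 0 0 0 -3; .1 .003 .01 .001 0 0 -8; .1 .006 .018 .002 0 0 -15; .1 .009 .027 .003 0 0 -23; .1 .013 .036 .004 0 0 -32; .1 .016 .045 .005 0 0 -41; .1 .019 .054 .006 0 0 -50; .1 .022 .063 .007 0 0 -59; .1 .025 .072 .0075 0 0 -68; .1 .028 .08 .0075 0 0 -77; .1 .03 .087 .0075 0 0 -86; .1 .032 .092 .0075 0 0 -94; .1 .033 .095 .0075 0 0 -100; .1 .0336 .0964 .0075 0 0 -102.6; .1 .0336 .0964 .0075 0 0 -102.6; .1 .0336 .0964 .0075 0 0 -102.6; .1 .0336 .0964 .0075 0 0 -102.6' 40
python3 - <<'E'
from clipm import *
im,d=bot.read_camera('scene'); save('s3.png',im)
s=meas('scene',im,d)
im2,d2=bot.read_camera('top'); save('t3.png',im2); meas('top',im2,d2)
M=R.from_euler('xyz',s['tcp_rot']).as_matrix(); print(s['t'],np.degrees(np.arctan2(M[1,0],M[0,0])))
for n,dd in (('scene',d),('top',d2)):
    T=(cloud(n,dd)-s['ee_pos'])@M
    m=(T[...,0]<-.11)&(T[...,0]>-.27)&(abs(T[...,1])<.04)&(T[...,2]<.045)&(T[...,2]>-.06)&(dd>0)
    p=T[m]; print(n,m.sum(),p[:,0].max(),p[:,0].min())
    if len(p)>20:
        for a in np.arange(-.27,-.11,.02):
            q=p[(p[:,0]>=a)&(p[:,0]<a+.02)]
            if len(q): print('%.2f'%a,len(q),np.percentile(q[:,1],[5,50,95]))
cv2.imwrite('pics/c3.png',np.vstack([cv2.resize(x[:,:,::-1],(600,300),interpolation=2) for x in (im[140:220,270:430],im2[210:280,260:400])]))
E
```

```text
t: 10.1
ee_pos: [0.4809, 0.0616, 0.0858]
tcp_rot: [-3.141, -0.0, 1.421]
ft_force: [0.3, -0.4, -4.6]
width: 0.0204
grip_force: 39.3
scene 206
x-0.090 n26 y [-0.0174  0.02  ] z [-0.0041  0.0084  0.0186]
x-0.080 n31 y [-0.0209  0.0219] z [-0.0037  0.0049  0.0169]
x-0.070 n23 y [-0.0192  0.0243] z [-0.0037  0.0086  0.0173]
x-0.060 n30 y [0.0129 0.0214] z [-0.0046  0.0062  0.0216]
x-0.050 n22 y [0.0089 0.0141] z [-0.0019  0.0084  0.0209]
x-0.040 n22 y [0.004  0.0134] z [-0.0046  0.0076  0.023 ]
x-0.030 n22 y [0.0071 0.0127] z [-0.0043  0.0106  0.0222]
x-0.020 n12 y [0.0083 0.0301] z [-0.0262  0.0067  0.0209]
x-0.010 n2 y [-0.0079  0.0367] z [-0.0294 -0.0154 -0.0013]
x-0.000 n16 y [-0.0115  0.0054] z [-0.0123  0.0073  0.0214]
top 40
x-0.090 n9 y [-0.0148  0.0196] z [-0.0084  0.007   0.0616]
x-0.080 n17 y [-0.0166  0.0223] z [-0.0061  0.0003  0.0199]
x-0.070 n9 y [-0.0184  0.0236] z [-0.0062 -0.0022  0.0214]
x-0.040 n2 y [-0.0083 -0.0056] z [-0.0038 -0.0038 -0.0038]
x-0.030 n3 y [-0.0082 -0.0059] z [-0.0004  0.0032  0.0096]
10.15 81.39338678045782
scene 681 -0.12978758702804852 -0.25189130733982235
-0.27 9 [-0.004  -0.0019 -0.0007]
-0.25 100 [-0.0046 -0.0014  0.0015]
-0.23 105 [-0.0048 -0.001   0.0021]
-0.21 106 [-0.0037 -0.0009  0.0019]
-0.19 112 [-0.0037 -0.0008  0.0023]
-0.17 111 [-0.0038 -0.0007  0.002 ]
-0.15 136 [-0.0068 -0.0011  0.0019]
-0.13 2 [-0.0024 -0.      0.0024]
top 226 -0.13000414728573034 -0.24946264038665814
-0.25 38 [-0.0022 -0.0012  0.0028]
-0.23 38 [-0.0026 -0.0016  0.0027]
-0.21 35 [-0.0026 -0.0017  0.0021]
-0.19 37 [-0.0026 -0.0018  0.0027]
-0.17 37 [-0.0023 -0.0014  0.0024]
-0.15 41 [-0.0025 -0.0019  0.0024]
```

View pics/c3.png

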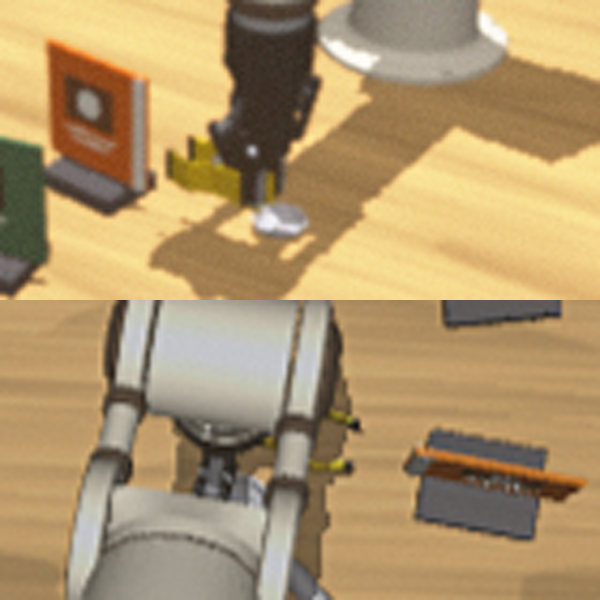

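The jaws gape towards the card. In the top view the jaw tips are at about (343,239) and (341,248), with the striped edge midway between their lines at (356,247), so it is centred and can go in 60 mm.

```bash
python3 -m creep '.1 -.003 -.001 0 0 0 0; .1 -.009 -.001 0 0 0 0; .1 -.016 -.001 0 0 0 0; .1 -.023 -.001 0 0 0 0; .1 -.03 -.001 0 0 0 0; .1 -.037 -.001 0 0 0 0; .1 -.044 -.001 0 0 0 0; .1 -.05 -.001 0 0 0 0; .1 -.055 -.001 0 0 0 0; .1 -.058 -.001 0 0 0 0; .1 -.06 -.001 0 0 0 0; .1 -.06 -.001 0 0 0 0; .1 -.06 -.001 0 0 0 0; .1 -.06 -.001 0 0 0 0' 40
python3 - <<'E'
from clipm import *
im,d=bot.read_camera('scene'); save('s4.png',im)
s=meas('scene',im,d)
im2,d2=bot.read_camera('top'); save('t4.png',im2); meas('top',im2,d2)
M=R.from_euler('xyz',s['tcp_rot']).as_matrix()
for n,dd in (('scene',d),('top',d2)):
    T=(cloud(n,dd)-s['ee_pos'])@M
    m=(T[...,0]<-.06)&(T[...,0]>-.2)&(abs(T[...,1])<.04)&(T[...,2]<-.015)&(T[...,2]>-.06)&(dd>0)
    p=T[m]; print(n,m.sum(),p[:,0].max(),p[:,0].min())
    for a in np.arange(-.2,-.06,.02):
            q=p[(p[:,0]>=a)&(p[:,0]<a+.02)]
            if len(q): print('%.2f'%a,len(q),np.percentile(q[:,1],[5,50,95]))
cv2.imwrite('pics/c4.png',np.vstack([cv2.resize(x[:,:,::-1],(600,300),interpolation=2) for x in (im[150:200,280:380],im2[220:270,310:410])]))
E
```

```text
t: 11.95
ee_pos: [0.471, 0.0025, 0.0858]
tcp_rot: [-3.142, -0.0, 1.421]
ft_force: [0.6, 0.8, -6.0]
width: 0.0206
grip_force: 39.3
scene 182
x-0.090 n7 y [0.0156 0.0181] z [-0.0003  0.0075  0.0177]
x-0.080 n27 y [-0.0191  0.0222] z [-0.0053  0.0069  0.0202]
x-0.070 n18 y [-0.0158  0.0233] z [-0.0046  0.0056  0.0209]
x-0.060 n37 y [0.01   0.0237] z [-0.0043  0.0075  0.0232]
x-0.050 n20 y [0.0004 0.0133] z [-0.0053  0.0066  0.0216]
x-0.040 n20 y [0.0057 0.012 ] z [-0.0041  0.0109  0.0211]
x-0.030 n20 y [0.0067 0.0117] z [-0.0055  0.0072  0.0241]
x-0.020 n10 y [0.0073 0.0347] z [-0.0352  0.0026  0.0215]
x-0.010 n3 y [-0.0101  0.0321] z [-0.0247  0.0181  0.0231]
x-0.000 n18 y [-0.0122 -0.0043] z [-0.0042  0.0061  0.0235]
x0.010 n2 y [0.0088 0.01  ] z [-0.0159 -0.0104 -0.0049]
top 20
x-0.090 n8 y [-0.0146  0.0194] z [-0.0064 -0.0005  0.0865]
x-0.080 n8 y [-0.0168 -0.0097] z [-0.009  -0.0038  0.0667]
x-0.070 n1 y [-0.0172 -0.0172] z [-0.0066 -0.0066 -0.0066]
x-0.040 n3 y [-0.0084 -0.0077] z [0.0004 0.0137 0.0233]
scene 288 -0.06942752406846951 -0.19354888688101646
-0.20 21 [-0.0033 -0.001   0.0019]
-0.18 43 [-0.0029 -0.0004  0.0018]
-0.16 50 [-0.0037 -0.0001  0.0026]
-0.14 45 [-0.0031  0.0001  0.0025]
-0.12 47 [-0.0024 -0.0001  0.0024]
-0.10 44 [-0.0034  0.0003  0.0021]
-0.08 38 [-0.0052  0.0002  0.0036]
top 135 -0.0711492188056604 -0.19018620722372626
-0.20 13 [-0.0012 -0.0002  0.0036]
-0.18 20 [-0.0014  0.      0.0043]
-0.16 24 [-0.0015  0.0001  0.0038]
-0.14 24 [-0.0014 -0.0002  0.0038]
-0.12 20 [-0.0011 -0.0007  0.0029]
-0.10 24 [-0.0013  0.0002  0.0042]
-0.08 10 [-0.0014 -0.0009  0.0033]
```

View pics/c4.png

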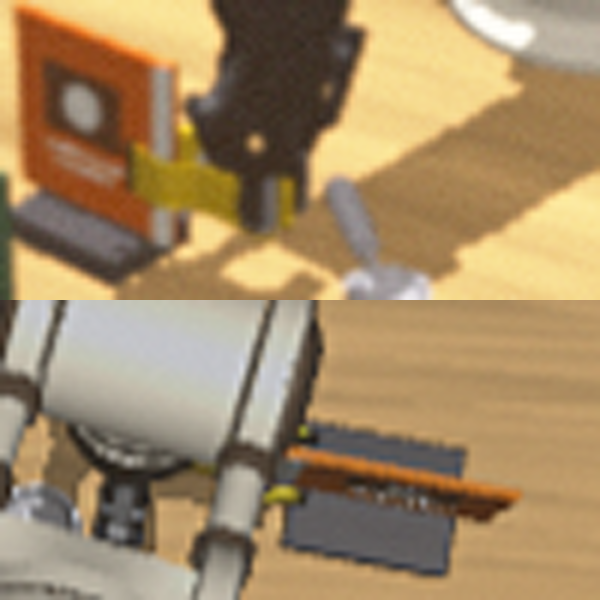

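The jaws straddle the striped edge. In the top view the tips are at about (361,242) and (357,252), one on each side of the card, about 22 mm in. The card is centred and has not moved, so I'm handing in.

```bash
python3 -c "
from cell import bot
print(bot.finish_job())"
```

```text
the job is handed in; nothing more can be done
None
```

I handed the job in with the clip held level and squeezed open, its jaws about 22 mm in over the orange card's striped edge at mid-height. The last camera check showed one jaw on each side, clear of the card, and the card unmoved; the judge gave no verdict.

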